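# Load the drilling jig: back stop in from the open end, block home, catch shut

## Task

Get the packing block ready for drilling. Pick up the loose back stop, enter its T-shaped foot in the slot of the drilling jig from the open end, and push it along from behind so that it drives the block fully home against the end stop and the spring catch snaps shut behind the back stop. Push by feel, without ramming the block, and leave the sanding block, pencil, screwdriver and pliers where they are.

Things in the scene. Friction and masses are not known exactly. Their poses are not given: they have to be found in the camera images.
- jig: Drilling jig fixed to the bench: ply bed 96 mm wide, flat top 22 mm above the bench, an aluminium T-slot along its middle. Origin on the bench under the slot's middle line; y points along the slot from its open end (y = -100 mm) to the end stop (y = +85 mm), z up. From y = -100 to -39 mm nothing but the catch stands on the bed.
- slot_mouth (a point): Middle of the slot's open end at the bed's top, 22 mm above the bench (jig frame 0, -100 mm). The slot is 14 mm wide between lips 4 mm thick; below the lips it is 28 mm wide, its floor 10 mm above the bench.
- end_stop (a point): Middle of the end stop's inner face (jig frame 0, +85 mm, 33 mm above the bench). From here to y = -39 mm two wooden cheeks, 22 mm high and 48 mm apart, stand on the bed and leave no room for fingers beside what lies between them; a drill plate lies across their tops at y = 28 to 64 mm, its bushes' tops 55 mm above the bench.
- stop_center (a point): Middle of the beech body of the loose back stop: 45 mm wide (x), 50 mm long (y, its sliding direction), 22 mm high; both ends alike, about 0.12 kg. Under it is an 11 mm high steel T foot, on which it stands upright on the bench, this point 22 mm up. In the slot, body resting on the bed, this point is 33 mm above the bench; home, it lies at y = -15 mm in the jig frame.
- stop_foot (a point): Middle of the underside of the back stop's T foot, 22 mm below stop_center. The flange at the bottom is 26 mm wide and 5 mm thick, the web above it 12 mm wide and 6 mm high; both are 50 mm long, their ends eased by 2 mm. In the slot it has 1 mm of play to each side and 2 mm upward.
- packing_block: Pine packing block 45 mm (x) by 75 mm (y) by 19 mm high, lying loose on the bed between the cheeks, short of the end stop by 12 to 42 mm. Origin: centre of its underside; y along its length. Home against the end stop, its origin is at y = +47.5 mm in the jig frame.
- catch (a joint): Angle (rad) of the spring catch, a flat steel arm outside the cheek on the jig's -x side, hinged at y = +25 mm, 27 to 40 mm above the bench. 0 is shut; it grows to about 0.1 as the passing back stop presses its sloped nose outward (5 to 12 N of push on the stop) and springs back to 0 once the stop's rear end has passed.
- catch_nose (a point): Inner corner of the catch's nose, 33 mm above the bench. Shut, its catching face is at y = -41.5 mm and it reaches in to x = -17.5 mm in the jig frame, 1.5 mm behind the rear end of a stop that is home; its slope runs back and outward to x = -27 mm at y = -67 mm.
- sanding_block: Bystander: cork sanding block 46 x 75 x 24 mm. Origin at the centre of its underside.
- pencil: Bystander: a pencil 185 mm long. Origin at the middle of its underside.
- screwdriver: Bystander: a small screwdriver 157 mm long. Origin at the middle of its underside.
- pliers: Bystander: flat-nose pliers 147 mm long. Origin at the middle of their underside.
Things that resemble listed ones, but are neither listed nor needed, are in the scene too. What is shaped like the part that bears stop_center but purple is not meant. Leave any purple look-alike of the packing_block alone.

How it is judged:
At the end, for the whole second after the job is handed in: Back stop's foot in the slot (body middle within 4 mm of the slot's middle line, 30 to 36.5 mm above the bench, upright within 0.06 rad), stop within 3.5 mm of its home place, block within 3 mm of the end stop and flat on the bed, catch shut (below 0.025 rad) behind the stop (y of stop_center in the frame of jig between -0.0185 and -0.011 m and x of stop_center in the frame of jig between -0.004 and 0.004 m and z of stop_center in the frame of jig between 0.03 and 0.0365 m and angle between stop_center's own z axis and vertical below 0.06 rad and y of packing_block in the frame of jig above 0.0445 m and z of packing_block in the frame of jig below 0.026 m and value of joint catch below 0.025 rad); the robot touches nothing.
It fails at once if the packing block is rammed against the jig with more than 60 N (contact force between packing_block and jig above 60 N).
It fails at once if the sanding block is moved by more than 30 mm (distance of sanding_block from where it was at the start of the episode above 0.03 m).
It fails at once if the pencil is moved by more than 30 mm (distance of pencil from where it was at the start of the episode above 0.03 m).
It fails at once if the screwdriver is moved by more than 30 mm (distance of screwdriver from where it was at the start of the episode above 0.03 m).
It fails at once if the pliers is moved by more than 30 mm (distance of pliers from where it was at the start of the episode above 0.03 m).
It also fails if it takes over 54 s, if anything falls off the work surface, if the arm or the gripper's body presses on something with over 40 N, if the wrist force passes 120 N, or if a joint passes its speed limit or range.

## Robot

A 7-joint arm with a two-finger parallel gripper is mounted at the origin on a cart in front of the work surface, level with it; the furniture and walls round the work are solid. World frame = base frame: x ahead of the robot, y to its left, z up, the work surface at z = 0. Lengths are in m, angles in rad, forces in N, time in s.
With the tool pointing down it reaches from about 0.425 to 0.8 m from the base axis. Payload 8.3 kg.
Tool frame: the origin (TCP) lies between the finger pads; the fingertips stand 8 mm ahead of it and the grasp point (between the pads) lies 11 mm behind it; z points along the fingers, y is the line along which they close (so a half turn about z gives the same grasp; the last joint's range is limited). The gripper opens to 85 mm and grips with 20 to 120 N. Pads are 22 mm wide; open, the fingers measure 114 mm over their backs; the gripper's body (76 mm by 85 mm) begins 54 mm behind the grasp point. The pads swing forward as they close: fully open they stand 13 mm farther back than shut.
Start: joints at [-1.208, 0.383, 0.016, 1.37, -0.006, 1.388, -0.046], TCP at [0.258, 0.569, 0.203] pointing down, gripper open.
Joint ranges: [-2.95, 2.95], [-0.25, 2.06], [-1.52, 1.56], [0.18, 2.33], [-1.44, 4.58], [0.02, 2.06], [-3.01, 3.01]. Speed limits (rad/s): [2.39, 2.39, 3.01, 3.01, 3.14, 3.14, 3.14].

## Interface

Orientations are given as a 3x3 rotation matrix whose columns are the frame's x, y, z axes.
In Python, from bench import arm gives the robot as it stands. The module is installed in compiled form; this text tells all that it offers.
- The arm moves only by the tool move_arm, never from a script. Its argument "steps" is one flat list of numbers, 4 for each row, row after row: the shift along the tool's x, y, z scaled (see below), then the turn about the tool's z scaled (see below). In form: [x, y, z, turn, x, y, z, turn, ...]. A call has exactly 8 rows; each row is the pose to reach, as a shift and turn from the pose commanded when the call began, along the tool's axes at that moment; what a row does not reach only later rows make up. The controller multiplies each number of a shift by 40 cm and each number of a turn by 0.5 rad. A row lasts 1/12 s, in which the tool goes at most 41.7 mm and 7.16 degrees, less where a joint would pass 70% of its speed; a pose out of reach is approached as far as the arm can. A call with a number of a shift or a turn outside -1 to 1 is refused whole. A call with a gripper value outside its range is refused whole. "grip" is the opening, from 0 (shut) to 1 (fully open), set as the call begins (left out, the last holds). The fingers move at their own pace and stop on an object; "newtons" is the grip in N (left out, the last holds). Time passes only in rows, so rows that repeat a pose let the fingers close, or fill a call up. It gives the time, the measured TCP pose, the force, the opening and the grip force at its end, in the units of the state.
- arm.sense(): the state, without advancing time (a new reading comes with each control period).
- arm.read_camera(name): name is "side" or "top" or "wrist"; returns the picture (384x512x3 uint8, red, green, blue); there is no depth.
- arm.camera_info(name): a dict with "K" (3x3 intrinsics, pixels), "rvec" (rotation vector, rad) and "tvec" (3), from world to camera coordinates, as OpenCV has them; the wrist camera has in their place "T_tool_cam" (4x4, takes a point from camera to tool coordinates, whose origin is the TCP and whose axes are the flange's). Camera axes: x right, y down, z forward; pixel columns grow to the right and rows downward; lengths in m; the calibration is good to about 2 mm. The wrist camera is an equidistant fisheye: a pixel r from the principal point sees the ray r / f radians off the axis. A picture is of the moment at which its call begins: read the wrist's pose just before it. camera_info takes no time and is no camera call.
- arm.finish_job(): hands the job in; it is judged then, once.
Trained networks look in the newest picture that a camera, given by its name, has taken for a name from the list of things; names that differ only in an ending like _2 or _b are one class to them, and where a whole thing is asked for, a point or a joint stands for the part that bears it (a point fixed in the world has none). Each returns a list of dicts, best first, with "conf" (0 to 1); they miss things now and then, are a little off and sometimes report something else, mostly with a low value. They report only what shows in the picture. A call takes as long as a camera call. They do not tell look-alikes from the thing itself.
- arm.look_for(camera, query): "rect" ([centre column, centre row, width, height] in pixels, round what is visible of it).
- arm.cut_out(camera, query): "pixels" (384x512 bool, what is visible of it) and "rect" ([centre column, centre row, width, height] in pixels, round what is visible of it).
The state is a dict: "t": time; "qpos": joint angles; "dq": joint speeds; "joint_efforts": joint torques, N m; "ee_pos": TCP position; "eef_rot": TCP orientation; "ft_force": force on the tool from outside, world axes, zero at the start; "wrist_torque": the same for the moment, N m; "grip_width": opening from 0.0 (shut) to 1.0 (fully open); "grasp_force": force on a finger pad.
Only numpy, scipy, OpenCV 4.12 (cv2) and the standard library are available. Lean on these libraries where they do the work, as an engineer would, in place of code of your own. Each camera call takes 0.05 s, during which the arm holds its last target. There are 200 camera calls.

## Working session

There is one attempt and no reset: what is moved stays moved. The work goes in short steps, Python scripts to look and compute and a tool call to move; the robot and the scene stay as the last step left them, time stands still between calls to the robot, and variables do not carry over. Pictures are saved under pics/ and viewed, at most 10 in all, crops included, and the job is handed in when it is done.

Besides the shell and the picture viewer there is one more tool, called after "Call:" in YAML: its name, and indented under it one key for each argument. move_arm: Moves the arm, as the interface text tells. Its arguments: {"type":"object","properties":{"steps":{"type":"array"},"grip":{"type":"number"},"newtons":{"type":"number"}},"required":["steps"]}

```bash
mkdir -p pics
python3 - <<'E'
from bench import arm
import cv2,numpy as np
s=arm.sense();print(s['t'],s['ee_pos'],s['eef_rot'].tolist() if hasattr(s['eef_rot'],'tolist') else s['eef_rot'],s['grip_width'])
for c in ('top','side'):
    im=arm.read_camera(c);cv2.imwrite(f'pics/{c}0.png',im[:,:,::-1])
    i=arm.camera_info(c);print(c,{k:np.round(v,4).tolist() for k,v in i.items()})
    for q in ('stop_center','packing_block','jig','catch'):
        print(c,q,[(np.round(d['rect']).tolist(),round(d['conf'],2)) for d in arm.look_for(c,q)])
print(arm.camera_info('wrist'))
a=cv2.imread('pics/top0.png');b=cv2.imread('pics/side0.png')
cv2.imwrite('pics/top0b.png',cv2.resize(a,(800,600),interpolation=cv2.INTER_CUBIC))
E
```

```text
0.0 [0.25788083 0.5686902  0.20157172] [[-0.9107396638594274, 0.4129802064916898, -0.0007834023858291193], [0.41298094746856495, 0.9107378312594018, -0.0018274957968240277], [-4.124540166161196e-05, -0.001987903167252808, -0.9999980232679536]] 1.0007263116521847
top {'K': [[465.5158, 0.0, 250.1073], [0.0, 465.5158, 194.9457], [0.0, 0.0, 1.0]], 'rvec': [2.1636, -2.1382, 0.1497], 'tvec': [-0.0034, 0.5205, 1.1855]}
top stop_center [([380.0, 215.0, 26.0, 20.0], 0.78), ([340.0, 208.0, 16.0, 20.0], 0.78)]
top packing_block [([218.0, 179.0, 88.0, 59.0], 0.71), ([221.0, 181.0, 24.0, 23.0], 0.64), ([296.0, 218.0, 31.0, 16.0], 0.64)]
top jig [([220.0, 181.0, 87.0, 65.0], 0.94), ([378.0, 217.0, 22.0, 19.0], 0.53)]
top catch [([234.0, 191.0, 30.0, 22.0], 0.47)]
side {'K': [[377.6439, 0.0, 253.7625], [0.0, 377.6439, 187.6356], [0.0, 0.0, 1.0]], 'rvec': [0.5903, 2.8947, -0.757], 'tvec': [0.47, -0.1542, 1.2671]}
side stop_center [([227.0, 110.0, 19.0, 20.0], 0.79), ([231.0, 134.0, 16.0, 20.0], 0.52)]
side packing_block [([252.0, 161.0, 20.0, 24.0], 0.72), ([251.0, 220.0, 19.0, 18.0], 0.59)]
side jig [([251.0, 229.0, 72.0, 70.0], 0.57)]
side catch [([254.0, 204.0, 29.0, 14.0], 0.48)]
{'K': array([[297.31863964,   0.        , 250.59795984],
       [  0.        , 297.31863964, 191.95055105],
       [  0.        ,   0.        ,   1.        ]]), 'T_tool_cam': array([[-2.48206531e-04, -9.57725385e-01, -2.87683900e-01,
         7.33555627e-02],
       [ 9.99999483e-01, -5.21288888e-04,  8.72642501e-04,
         7.68641566e-05],
       [-9.85718295e-04, -2.87683534e-01,  9.57725019e-01,
        -1.70672550e-01],
       [ 0.00000000e+00,  0.00000000e+00,  0.00000000e+00,
         1.00000000e+00]])}
```

View pics/top0b.png

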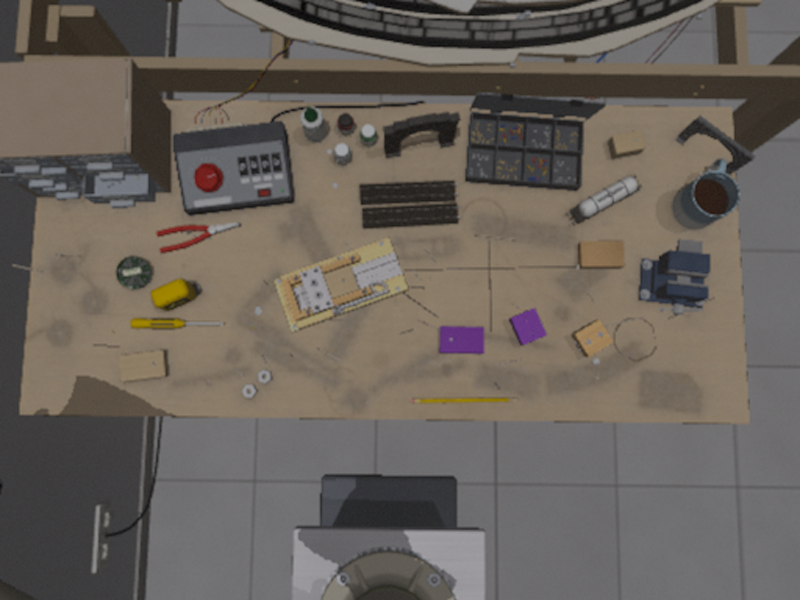

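View pics/side0.png

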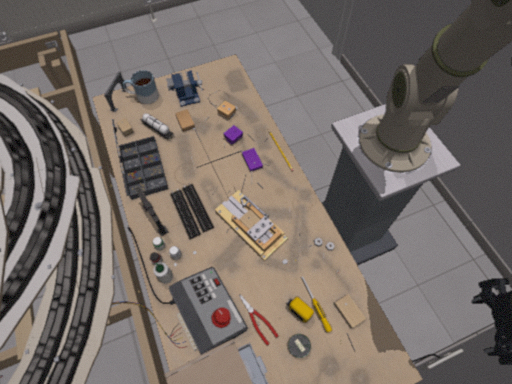

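The top picture (800x600 scale) shows the jig at (340,283), its open slot end facing right at about (400,262). These could be taken for the back stop: the beech body at (593,338), a purple look-alike at (528,326), the cork sanding block at (601,254), and plain blocks at (145,365) and (627,145). I choose the beech one at (593,338), which is roughly 45x50 mm and not purple. I'll check it in a close crop.

```bash
cat > h.py <<'E'
from bench import arm
import cv2,numpy as np
def ray(c,px):
    i=arm.camera_info(c);R=cv2.Rodrigues(np.array(i['rvec'],float))[0];t=np.array(i['tvec'],float).ravel()
    K=np.array(i['K']);d=R.T@np.linalg.inv(K)@np.array([px[0],px[1],1.]);return -R.T@t,d
def pw(c,px,z):
    o,d=ray(c,px);return (o+d*(z-o[2])/d[2])
def wrist_pix(P,s):
    i=arm.camera_info('wrist');T=np.eye(4);T[:3,:3]=np.array(s['eef_rot']);T[:3,3]=s['ee_pos'];T=T@i['T_tool_cam']
    p=np.linalg.inv(T)@np.append(P,1);K=i['K'];r=np.hypot(p[0],p[1]);th=np.arctan2(r,p[2])
    return K[:2,2]+K[0,0]*th*p[:2]/max(r,1e-9)
def wpw(px,z,s):
    i=arm.camera_info('wrist');T=np.eye(4);T[:3,:3]=np.array(s['eef_rot']);T[:3,3]=s['ee_pos'];T=T@i['T_tool_cam']
    K=i['K'];v=np.array(px,float)-K[:2,2];r=np.linalg.norm(v);th=r/K[0,0]
    d=T[:3,:3]@np.append(np.sin(th)*v/max(r,1e-9),np.cos(th));o=T[:3,3];return o+d*(z-o[2])/d[2]
E
python3 - <<'E'
from h import *
im=arm.read_camera('top')
for q,z,z1 in (('stop_center',.033,0),('jig',.022,0)):
    for d in arm.cut_out('top',q):
        m=d['pixels'].astype(np.uint8);c=cv2.findContours(m,0,2)[0];c=max(c,key=cv2.contourArea)
        P=np.array([pw('top',p[0],z)[:2] for p in c],np.float32)
        r=cv2.minAreaRect(P);col=im[d['pixels']].mean(0)
        print(q,round(d['conf'],2),np.round(d['rect']),'world',np.round(r[0],4),np.round(r[1],4),round(r[2],1),col.round())
a=cv2.resize(im[150:215,170:270],(800,520),interpolation=cv2.INTER_CUBIC)
b=cv2.resize(im[190:240,340:420],(800,500),interpolation=cv2.INTER_CUBIC)
cv2.imwrite('pics/jig1.png',a[:,:,::-1]);cv2.imwrite('pics/stop1.png',cv2.resize(b,(480,300))[:,:,::-1])
E
```

```text
stop_center 0.9 [380. 216.  28.  21.] world [ 0.4689 -0.3351] [0.0477 0.0573] 31.1 [146. 120.  87.]
stop_center 0.59 [340. 207.  21.  25.] world [ 0.4883 -0.2272] [0.0516 0.0484] 23.1 [103.  59. 126.]
jig 0.8 [219. 181.  84.  60.] world [0.559  0.0878] [0.101  0.2122] 20.7 [142. 132. 114.]
```

View pics/jig1.png

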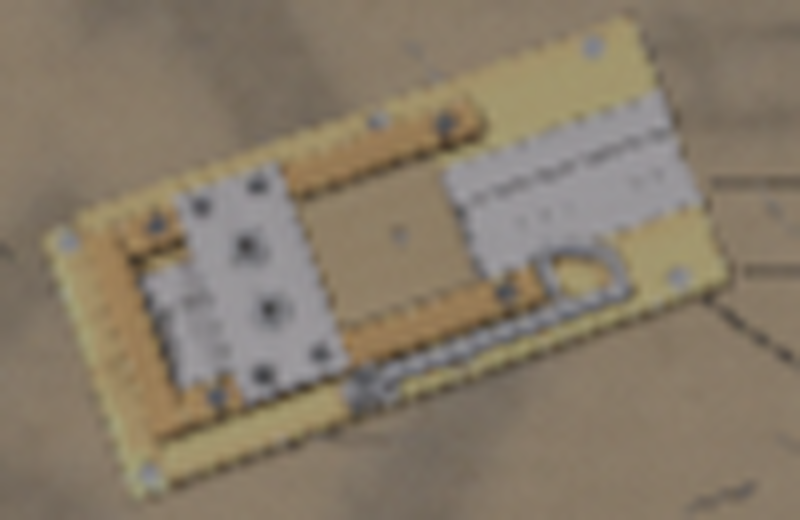

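View pics/stop1.png

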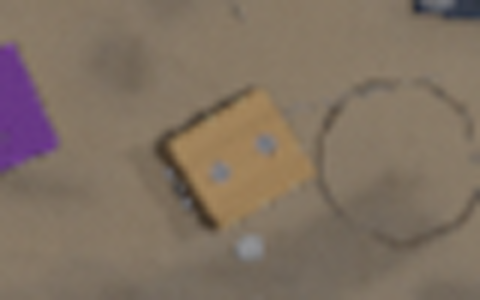

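The crop confirms the choice. It is a tan beech body with two screws along its long axis and the foot end showing at the lower left (about (180,190) in the crop). A small washer lies at (250,247). The jig crop shows the mouth at about (682,148) and the catch at the lower edge, which is the jig's -x side.

Run:
```python
from h import *
J=np.array([pw('top',(170+x/8,150+y/8),.022)[:2] for x,y in ((45,240),(635,15),(730,285),(140,495))])
S=np.array([pw('top',(340+x/6,190+y/6),.033)[:2] for x,y in ((165,147),(258,88),(315,175),(218,230))])
print('J',J.round(4).tolist(),'len',np.linalg.norm(J-np.roll(J,-1,0),axis=1).round(4))
ax=(J[0]+J[3]-J[1]-J[2])/2;ang=np.degrees(np.arctan2(ax[1],ax[0]));print('jig y ang',ang,'mouth',((J[1]+J[2])/2).round(4))
print('S',S.mean(0).round(4),np.linalg.norm(S-np.roll(S,-1,0),axis=1).round(4))
u=(S[1]+S[2]-S[0]-S[3])/2;print('stop y ang',np.degrees(np.arctan2(u[1],u[0])))
s=arm.sense();print(s['t'],s['ee_pos'].round(4) if hasattr(s['ee_pos'],'round') else s['ee_pos'])
R=np.array(s['eef_rot'])
p0=np.array(s['ee_pos'])
for P in ((.42,.36,.2),(.5,.1,.2),(.52,-.1,.2),(.47,-.335,.16)):
    print(P,((R.T@(np.array(P)-p0))/.4).round(3))
```

```text
J [[0.5602, 0.2016], [0.6392, 0.0061], [0.5478, -0.0266], [0.4753, 0.1674]] len [0.2109 0.0971 0.2072 0.0915]
jig y ang 111.24746246252015 mouth [ 0.5935 -0.0103]
S [ 0.4677 -0.3371] [0.049  0.0447 0.0494 0.0422]
stop y ang -58.864862330908274
0.65 [0.2581 0.5692 0.2026]
(0.42, 0.36, 0.2) [-0.585 -0.309  0.006]
(0.5, 0.1, 0.2) [-1.035 -0.819  0.006]
(0.52, -0.1, 0.2) [-1.287 -1.253  0.006]
(0.47, -0.335, 0.16) [-1.416 -1.84   0.106]
```

Call:
move_arm:
  steps: [-0.09,-0.05,0,0.1,-0.18,-0.1,0,0.2,-0.27,-0.15,0,0.3,-0.36,-0.2,0,0.4,-0.45,-0.25,0,0.5,-0.54,-0.3,0,0.6,-0.63,-0.35,0,0.7,-0.72,-0.39,0,0.8]
  grip: 1

```text
t: 1.32
ee_pos: [0.4569, 0.3059, 0.2031]
eef_rot: [[-0.676, 0.737, 0.0], [0.737, 0.676, 0.001], [0.0, 0.001, -1.0]]
ft_force: [1.2, 1.1, 0.5]
grip_width: 1.001
grasp_force: 0.0
```

Call:
move_arm:
  steps: [-0.084,-0.059,0,0.1,-0.168,-0.118,0,0.2,-0.252,-0.177,0,0.3,-0.336,-0.236,0,0.4,-0.42,-0.295,0,0.4,-0.504,-0.354,0,0.4,-0.588,-0.413,0,0.4,-0.673,-0.472,0,0.4]

```text
t: 1.98
ee_pos: [0.4996, -0.0196, 0.203]
eef_rot: [[-0.519, 0.855, 0.001], [0.855, 0.519, 0.001], [0.0, 0.001, -1.0]]
ft_force: [1.3, -0.5, -0.4]
grip_width: 1.006
grasp_force: 0.0
```

Call:
move_arm:
  steps: [-0.08,-0.06,0.01,0,-0.16,-0.12,0.02,0,-0.24,-0.18,0.03,0,-0.32,-0.24,0.05,0,-0.4,-0.3,0.07,0,-0.48,-0.36,0.09,0,-0.56,-0.42,0.1,0,-0.636,-0.48,0.107,0]

```text
t: 2.65
ee_pos: [0.4669, -0.3365, 0.1594]
eef_rot: [[-0.519, 0.855, -0.0], [0.855, 0.519, 0.0], [0.0, 0.0, -1.0]]
ft_force: [1.2, 0.5, 1.0]
grip_width: 0.997
grasp_force: 0.0
```

```bash
cat > w.py <<'E'
from h import *
import sys
name=sys.argv[1];z=float(sys.argv[2]);q=sys.argv[3]
s=arm.sense();im=arm.read_camera('wrist')
print(s['t'],np.array(s['ee_pos']).round(4),'tool y ang',np.degrees(np.arctan2(s['eef_rot'][1][1],s['eef_rot'][0][1])).round(2),np.array(s['ft_force']).round(1))
for d in arm.cut_out('wrist',q):
    c=max(cv2.findContours(d['pixels'].astype(np.uint8),0,2)[0],key=cv2.contourArea)
    P=np.array([wpw(p[0],z,s)[:2] for p in c],np.float32);r=cv2.minAreaRect(P)
    print(q,round(d['conf'],2),np.round(d['rect']),np.round(r[0],4),np.round(r[1],4),round(r[2],1))
cv2.imwrite(f'pics/{name}.png',im[:,:,::-1])
E
python3 w.py w1 .033 stop_center
```

```text
2.65 [ 0.4669 -0.3365  0.1594] tool y ang 31.27 [1.2 0.5 1. ]
stop_center 0.69 [322. 102.  54.  49.] [ 0.486  -0.2309] [0.0542 0.0458] 22.8
stop_center 0.63 [250. 179.  44.  47.] [ 0.4681 -0.3372] [0.0462 0.0532] 31.2
```

View pics/w1.png

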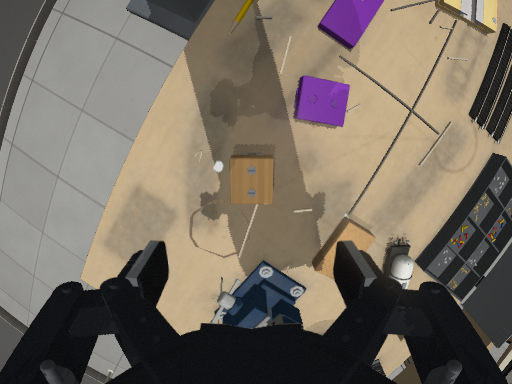

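The wrist picture shows the beech stop upright at (251,180), square with the tool, and the purple look-alike at (322,101). Its measured position agrees with the top view to within 1 mm, so I go down and grip.

Call:
move_arm:
  steps: [-0.003,0.002,0.08,0,-0.003,0.002,0.16,0,-0.003,0.002,0.23,0,-0.003,0.002,0.28,0,-0.003,0.002,0.32,0,-0.003,0.002,0.342,0,-0.003,0.002,0.351,0,-0.003,0.002,0.351,0]

```text
t: 3.42
ee_pos: [0.4687, -0.3351, 0.0191]
eef_rot: [[-0.519, 0.855, -0.001], [0.855, 0.519, 0.0], [0.001, -0.0, -1.0]]
ft_force: [-0.6, 0.4, 0.3]
grip_width: 1.001
grasp_force: 0.0
```

Call:
move_arm:
  steps: [0,0,0,0,0,0,0,0,0,0,0,0,0,0,0,0,0,0,0,0,0,0,0,0,0,0,0,0,0,0,0,0]
  grip: 0
  newtons: 40

```text
t: 4.08
ee_pos: [0.4687, -0.3354, 0.0194]
eef_rot: [[-0.518, 0.855, -0.0], [0.855, 0.518, -0.0], [0.0, -0.0, -1.0]]
ft_force: [-0.2, 0.6, -0.4]
grip_width: 0.001
grasp_force: 0.0
```

Fingers shut fully, so nothing was gripped. I look before moving.

Run:
```python
from h import *
s=arm.sense();a=arm.read_camera('wrist');b=arm.read_camera('top')
print(s['ee_pos'],s['grip_width'],s['grasp_force'],s['ft_force'])
for c in ('top','wrist'):
  print(c,[(np.round(d['rect']).tolist(),round(d['conf'],2)) for d in arm.look_for(c,'stop_center')])
o=np.zeros((384,800,3),np.uint8);o[:,:512]=a
o[:288,512:]=cv2.resize(b[160:272,320:432],(288,288));cv2.imwrite('pics/x2.png',o[:,:,::-1])
```

```text
[ 0.46871409 -0.33539152  0.01942529] 0.0011978537232689868 0.0 [-0.20981572  0.57028597 -0.38515563]
top [([372.0, 218.0, 8.0, 10.0], 0.54)]
wrist [([370.0, 99.0, 98.0, 92.0], 0.93), ([248.0, 229.0, 80.0, 84.0], 0.61)]
```

View pics/x2.png

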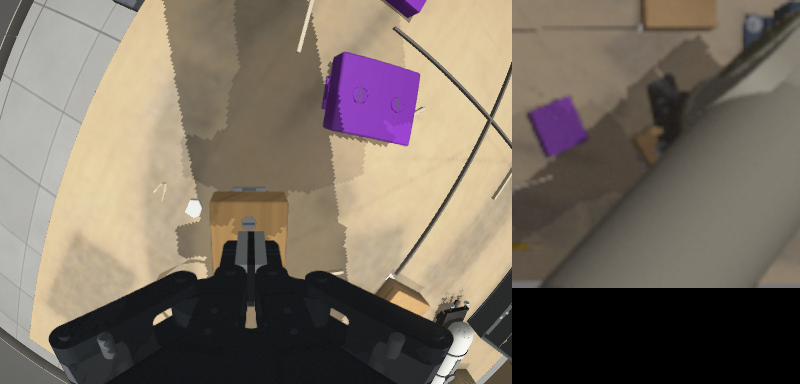

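Run:
```python
from h import *
s=arm.sense()
print(s['t'],'tcp pix',wrist_pix(s['ee_pos'],s).round(),'expected centre',wrist_pix(np.array([.4681,-.3372,.033]),s).round())
R=np.array(s['eef_rot']);p=np.array(s['ee_pos'])
for n,px in (('front edge top L',(210,204)),('front edge R',(288,204)),('front edge row192',(250,192)),('screw',(249,222))):
    print(n,(1000*(R.T@(wpw(px,.033,s)-p))).round(1))
for z in (.008,-.012,-.022):print('tip at toolz',z,wrist_pix(p+R@np.array([0,0,z]),s).round())
```

```text
4.2833 tcp pix [250. 226.] expected centre [248. 237.]
front edge top L [ 19.3 -22.7 -13.7]
front edge R [ 19.2  21.1 -13.7]
front edge row192 [ 26.3  -0.2 -13.7]
screw [  8.4  -0.8 -13.7]
tip at toolz 0.008 [250. 221.]
tip at toolz -0.012 [250. 234.]
tip at toolz -0.022 [250. 242.]
```

The wrist picture shows the stop unmoved (its end at row 192 to 204) with the shut fingers over its middle at (250,240). It looks as if they closed at or above the top face. I raise the arm and check where the fingertips really are.

Call:
move_arm:
  steps: [0,0,-0.03,0,0,0,-0.08,0,0,0,-0.13,0,0,0,-0.17,0,0,0,-0.2,0,0,0,-0.2,0,0,0,-0.2,0,0,0,-0.2,0]

```text
t: 4.95
ee_pos: [0.4684, -0.3349, 0.0987]
eef_rot: [[-0.519, 0.855, -0.001], [0.855, 0.519, 0.001], [0.001, -0.0, -1.0]]
ft_force: [-0.6, 0.7, -0.5]
grip_width: -0.001
grasp_force: 0.0
```

```bash
python3 w.py w3 .033 stop_center
python3 - <<'E'
from h import *
s=arm.sense();R=np.array(s['eef_rot']);p=np.array(s['ee_pos'])
for z in (.008,-.005,-.012,-.022):print('tip at toolz',z,wrist_pix(p+R@np.array([0,0,z]),s).round())
a=cv2.imread('pics/w3.png')[130:330,130:370];cv2.imwrite('pics/w3c.png',cv2.resize(a,(720,600),interpolation=cv2.INTER_CUBIC))
E
```

```text
4.95 [ 0.4684 -0.3349  0.0987] tool y ang 31.24 [-0.6  0.7 -0.5]
stop_center 0.89 [338. 101.  72.  61.] [ 0.4859 -0.2315] [0.0554 0.0453] 23.2
stop_center 0.68 [251. 197.  55.  60.] [ 0.4684 -0.3369] [0.0456 0.0545] 29.8
tip at toolz 0.008 [250. 221.]
tip at toolz -0.005 [250. 229.]
tip at toolz -0.012 [250. 234.]
tip at toolz -0.022 [250. 242.]
```

View pics/w3c.png

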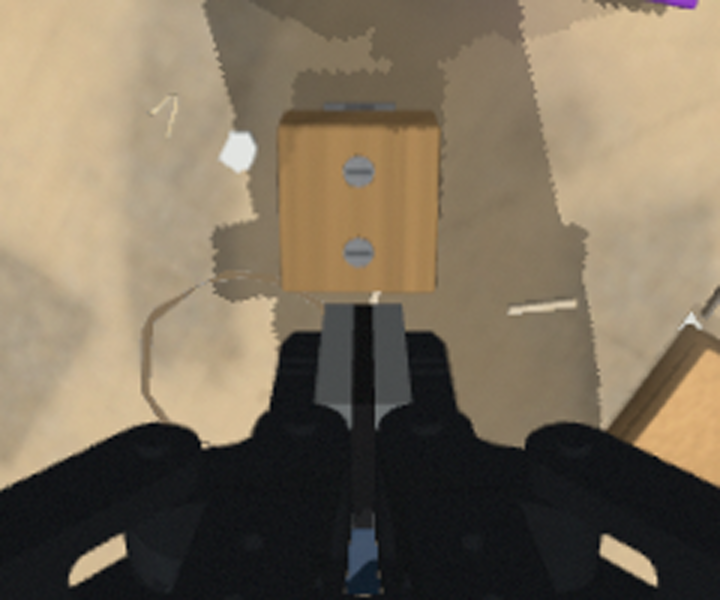

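Run:
```python
from h import *
i=arm.camera_info('wrist');T=i['T_tool_cam'];K=i['K']
def pt(px,y):
    v=np.array(px,float)-K[:2,2];r=np.linalg.norm(v);th=r/K[0,0];d=T[:3,:3]@np.append(np.sin(th)*v/r,np.cos(th));o=T[:3,3]
    return (1000*(o+d*(y-o[1])/d[1])).round(1)
print('shut black tips',pt((223.3,241.7),-.0145),pt((278.3,241.7),.0145))
print('open inner tips',pt((168,241),-.0425),pt((331,241),.0425),'outer',pt((138,246),-.057),pt((362,246),.057))
a=cv2.imread('pics/w1.png')[220:300,110:390];cv2.imwrite('pics/w1c.png',cv2.resize(a,(784,224),interpolation=cv2.INTER_CUBIC))
s=arm.sense();im=arm.read_camera('side')
i=arm.camera_info('side');R=cv2.Rodrigues(np.array(i['rvec'],float))[0]
for dz in (0,.03,.06):
    q=np.array(i['K'])@(R@(np.array(s['ee_pos'])+[0,0,dz])+np.array(i['tvec']).ravel());print(dz,(q[:2]/q[2]).round(1))
cv2.imwrite('pics/side2.png',cv2.resize(im[80:160,180:290],(770,560),interpolation=cv2.INTER_CUBIC)[:,:,::-1])
```

```text
shut black tips [  2.7 -14.5 -27.6] [  4.9  14.5 -32.1]
open inner tips [  6.6 -42.5 -36.1] [  5.1  42.5 -33.1] outer [  6.4 -57.  -42.6] [  5.9  57.  -41.7]
0 [225.8  93.8]
0.03 [225.1  87.3]
0.06 [224.4  80.5]
```

View pics/side2.png

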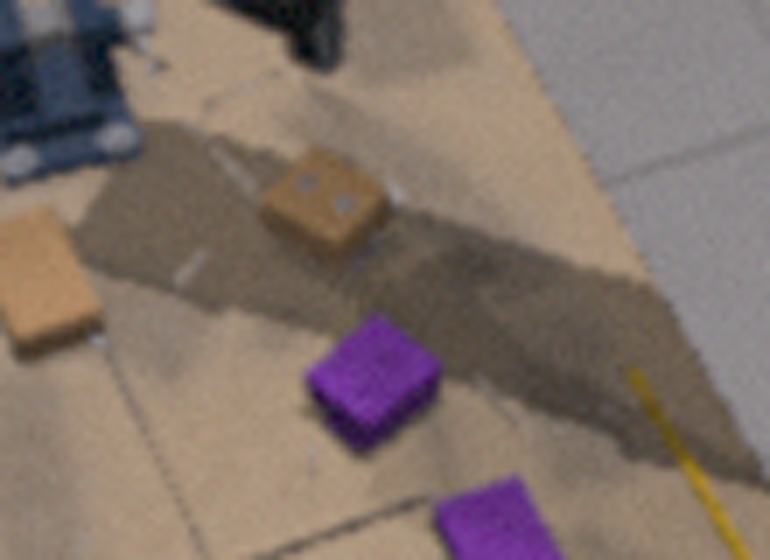

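The side picture shows the shut fingertips at about (225.7,89.3), while the reported TCP projects to row 93.8. That puts the tips about 20 mm behind the TCP, not 8 mm ahead, and the wrist picture agrees at about 25 mm. So the real fingers end roughly 28 mm higher than the text says, and I'll allow for that.

Call:
move_arm:
  steps: [-0.004,-0.003,0,0,-0.004,-0.003,0,0,-0.004,-0.003,0,0,-0.004,-0.003,0,0,-0.004,-0.003,0.02,0,-0.004,-0.003,0.06,0,-0.004,-0.003,0.11,0,-0.004,-0.003,0.16,0]
  grip: 1

```text
t: 5.77
ee_pos: [0.4688, -0.3374, 0.0345]
eef_rot: [[-0.519, 0.855, 0.001], [0.855, 0.519, -0.0], [-0.001, 0.0, -1.0]]
ft_force: [0.1, 0.0, -0.8]
grip_width: 0.998
grasp_force: 0.0
```

Call:
move_arm:
  steps: [0,0,0.03,0,0,0,0.05,0,0,0,0.07,0,0,0,0.085,0,0,0,0.1,0,0,0,0.11,0,0,0,0.117,0,0,0,0.117,0]

```text
t: 6.43
ee_pos: [0.4684, -0.3373, -0.0117]
eef_rot: [[-0.518, 0.855, -0.0], [0.855, 0.518, 0.0], [0.0, -0.0, -1.0]]
ft_force: [0.8, 0.8, 0.4]
grip_width: 0.999
grasp_force: 0.0
```

Call:
move_arm:
  steps: [0,0,0,0,0,0,0,0,0,0,0,0,0,0,0,0,0,0,0,0,0,0,0,0,0,0,0,0,0,0,0,0]
  grip: 0
  newtons: 40

```text
t: 7.1
ee_pos: [0.4689, -0.3377, -0.0108]
eef_rot: [[-0.518, 0.855, 0.001], [0.855, 0.518, -0.0], [-0.001, 0.001, -1.0]]
ft_force: [-1.7, 0.6, 5.9]
grip_width: 0.512
grasp_force: 41.7
```

Call:
move_arm:
  steps: [0,0,0,0,0,0,0,0,0,0,0,0,0,0,0,0,0,0,-0.005,0,0,0,-0.01,0,0,0,-0.01,0,0,0,-0.01,0]
  grip: 0.7

```text
t: 7.77
ee_pos: [0.4687, -0.3375, -0.0072]
eef_rot: [[-0.518, 0.855, 0.0], [0.855, 0.518, -0.0], [-0.0, 0.0, -1.0]]
ft_force: [1.0, -1.1, -1.0]
grip_width: 0.697
grasp_force: 0.0
```

Call:
move_arm:
  steps: [0,0,0,0,0,0,0,0,0,0,0,0,0,0,0,0,0,0,0,0,0,0,0,0,0,0,0,0,0,0,0,0]
  grip: 0
  newtons: 60

```text
t: 8.43
ee_pos: [0.4688, -0.3376, -0.007]
eef_rot: [[-0.518, 0.855, 0.001], [0.855, 0.518, -0.0], [-0.001, 0.0, -1.0]]
ft_force: [-0.8, 1.3, 5.9]
grip_width: 0.507
grasp_force: 61.6
```

Call:
move_arm:
  steps: [0,0,-0.02,0,0,0,-0.06,0,0,0,-0.11,0,0,0,-0.16,0,0,0,-0.2,0,0,0,-0.225,0,0,0,-0.225,0,0,0,-0.225,0]

```text
t: 9.1
ee_pos: [0.4686, -0.3372, 0.0824]
eef_rot: [[-0.519, 0.855, 0.0], [0.855, 0.519, 0.0], [0.0, 0.0, -1.0]]
ft_force: [-0.5, 0.8, -2.0]
grip_width: 0.507
grasp_force: 61.2
```

```bash
python3 w.py w4 .1235 stop_center
python3 - <<'E'
from h import *
s=arm.sense();print(np.array(s['ee_pos']).round(4),s['grip_width'],s['grasp_force'],np.array(s['eef_rot']).round(3).tolist())
a=cv2.imread('pics/w4.png')[120:300,130:370];b=arm.read_camera('side')[:,:,::-1][55:145,175:295]
o=np.zeros((600,800,3),np.uint8);o[:360,:480]=cv2.resize(a,(480,360));o[:240,480:]=cv2.resize(b,(320,240));cv2.imwrite('pics/x4.png',o[:360])
E
```

```text
9.1 [ 0.4686 -0.3372  0.0824] tool y ang 31.24 [-0.5  0.8 -2. ]
stop_center 0.88 [343.  98.  72.  66.] [ 0.4627 -0.2492] [0.033  0.0271] 23.4
stop_center 0.82 [251. 249.  93. 103.] [ 0.467  -0.3342] [0.044  0.0594] 31.1
stop_center 0.15 [502.   8.  21.  16.] [ 0.5183 -0.1358] [0.0209 0.0089] 49.6
[ 0.4679 -0.3367  0.0813] 0.5061883805764091 61.23800039291382 [[-0.519, 0.855, -0.002], [0.855, 0.519, 0.001], [0.002, -0.001, -1.0]]
```

View pics/x4.png

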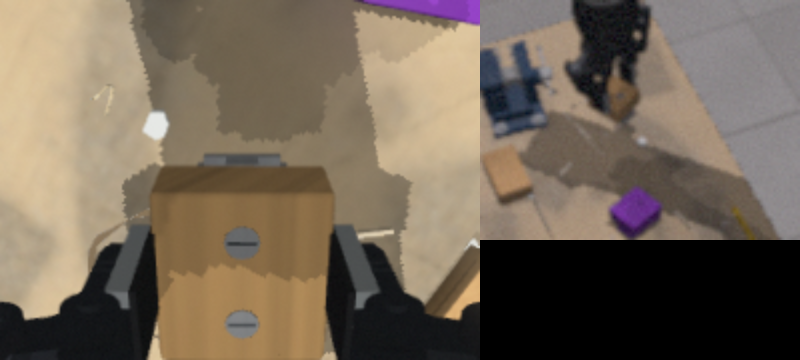

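Viewed: the stop is held squarely between the pads, foot end at (240,160). I carry it to a hover in front of the slot mouth.

Call:
move_arm:
  steps: [0.04,0.07,-0.01,0.05,0.09,0.155,-0.02,0.1,0.14,0.24,-0.02,0.15,0.19,0.325,-0.02,0.2,0.24,0.41,-0.02,0.25,0.29,0.5,-0.02,0.3,0.34,0.585,-0.02,0.349,0.389,0.665,-0.02,0.349]

```text
t: 9.92
ee_pos: [0.6155, -0.0638, 0.0893]
eef_rot: [[-0.361, 0.932, -0.002], [0.932, 0.361, 0.0], [0.001, -0.002, -1.0]]
ft_force: [0.6, -0.9, -0.5]
grip_width: 0.509
grasp_force: 61.3
```

```bash
cat > jg.py <<'E'
from h import *
import sys
s=arm.sense();im=arm.read_camera('wrist');p=np.array(s['ee_pos']);R=np.array(s['eef_rot'])
print(s['t'],p.round(4),'ang',np.degrees(np.arctan2(R[1,1],R[0,1])).round(2),s['grip_width'],s['grasp_force'],np.array(s['ft_force']).round(1))
cv2.imwrite('pics/'+sys.argv[1]+'.png',im[:,:,::-1])
ang=np.radians(111.25);y=np.array([np.cos(ang),np.sin(ang)]);x=np.array([y[1],-y[0]]);m=np.array([.5935,-.0103])
# rectify the plane z=.022 in the nominal jig frame, 0.5 mm/px, rows from y=+60 (top) to -140, cols x -70..70
X,Y=np.meshgrid(np.arange(-70,70,.5)/1e3,np.arange(60,-140,-.5)/1e3)
uv=np.array([[wrist_pix(np.append(m+x*a+y*(b+.1),.022),s) for a,b in zip(r,q)] for r,q in zip(X,Y)],np.float32)
rec=cv2.remap(im,uv,None,cv2.INTER_LINEAR)
cv2.imwrite('pics/rec_'+sys.argv[1]+'.png',cv2.resize(rec,None,fx=1.5,fy=1.5)[:,:,::-1])
E
python3 jg.py w5
```

```text
9.9167 [ 0.6155 -0.0638  0.0893] ang 21.19 0.5089155142154008 61.29441976547241 [ 0.6 -0.9 -0.5]Traceback (most recent call last):
  File "jg.py", line 9, in <module>
    uv=np.array([[wrist_pix(np.append(m+x*a+y*(b+.1),.022),s) for a,b in zip(r,q)] for r,q in zip(X,Y)],np.float32)
                  ~~~~~~~~~^^^^^^^^^^^^^^^^^^^^^^^^^^^^^^^^^^
  File "h.py", line 9, in wrist_pix
    i=arm.camera_info('wrist');T=np.eye(4);T[:3,:3]=np.array(s['eef_rot']);T[:3,3]=s['ee_pos'];T=T@i['T_tool_cam']
ValueError: time passes only in moves, steps and waits
```

The script tripped over too many camera_info calls. I'll cache it and rectify the saved picture.

```bash
cat > jg.py <<'E'
from h import *
import sys
new=sys.argv[2]=='new'
s=arm.sense();im=arm.read_camera('wrist') if new else cv2.imread('pics/'+sys.argv[1]+'.png')[:,:,::-1]
p=np.array(s['ee_pos']);R=np.array(s['eef_rot'])
print(s['t'],p.round(4),'ang',np.degrees(np.arctan2(R[1,1],R[0,1])).round(2),s['grip_width'],np.array(s['ft_force']).round(1))
if new: cv2.imwrite('pics/'+sys.argv[1]+'.png',im[:,:,::-1])
i=arm.camera_info('wrist');T=np.eye(4);T[:3,:3]=R;T[:3,3]=p;Ti=np.linalg.inv(T@i['T_tool_cam']);K=i['K']
ang=np.radians(111.25);y=np.array([np.cos(ang),np.sin(ang),0]);x=np.array([y[1],-y[0],0]);m=np.array([.5935,-.0103,.022])
def rect(z,dx=0):
    X,Y=np.meshgrid(np.arange(-70,70,.5)/1e3,np.arange(60,-140,-.5)/1e3)
    P=m+X[...,None]*x+(Y[...,None]+.1)*y;P[...,2]=z
    c=P@Ti[:3,:3].T+Ti[:3,3];r=np.hypot(c[...,0],c[...,1]);th=np.arctan2(r,c[...,2])
    uv=(K[:2,2]+K[0,0]*(th/r)[...,None]*c[...,:2]).astype(np.float32)
    return cv2.remap(np.ascontiguousarray(im),uv,None,cv2.INTER_LINEAR)
rec=rect(.022);g=cv2.GaussianBlur(cv2.cvtColor(rec,cv2.COLOR_RGB2HSV),(3,3),0)
np.save('pics/rec.npy',rec)
# edges across x per row-band: strong saturation/value steps
gray=cv2.cvtColor(rec,cv2.COLOR_RGB2GRAY).astype(float)
for yb in (-95,-88,-80,-72):
    r0=int((60-yb)/.5);prof=gray[r0-4:r0+5].mean(0);d=np.gradient(cv2.GaussianBlur(prof[None],(5,1),1)[0])
    k=[j for j in range(2,len(d)-2) if abs(d[j])>4 and abs(d[j])==max(abs(d[j-2:j+3]))]
    print('y',yb,[(round(-70+j*.5,1),round(d[j],0)) for j in k])
for xb in (-40,-30,30,40):
    c0=int((xb+70)/.5);prof=gray[:,c0-4:c0+5].mean(1);d=np.gradient(cv2.GaussianBlur(prof[None],(5,1),1)[0])
    k=[j for j in range(2,len(d)-2) if abs(d[j])>4 and abs(d[j])==max(abs(d[j-2:j+3]))]
    print('x',xb,[(round(60-j*.5,1),round(d[j],0)) for j in k])
v=cv2.resize(rec,None,fx=1.5,fy=1.5);cv2.imwrite('pics/rec_'+sys.argv[1]+'.png',v[:,:,::-1])
E
python3 jg.py w5 old
```

```text
9.9667 [ 0.6189 -0.0532  0.0887] ang 21.86 0.5048723271870471 [ 2.8  9.4 -1.6]
y -95 [(-34.0, np.float64(13.0)), (-32.0, np.float64(-6.0)), (-29.0, np.float64(8.0)), (-25.5, np.float64(5.0)), (-19.5, np.float64(4.0)), (-15.5, np.float64(4.0)), (-3.0, np.float64(-6.0)), (-1.0, np.float64(9.0))]
y -88 [(-41.5, np.float64(5.0)), (-38.0, np.float64(16.0)), (-10.0, np.float64(7.0)), (1.5, np.float64(-11.0)), (3.5, np.float64(11.0)), (15.0, np.float64(-9.0)), (16.5, np.float64(11.0)), (28.5, np.float64(-6.0)), (30.0, np.float64(5.0)), (56.5, np.float64(-9.0))]
y -80 [(-57.0, np.float64(12.0)), (-40.5, np.float64(-4.0)), (-38.5, np.float64(9.0)), (-29.5, np.float64(7.0)), (-10.5, np.float64(4.0)), (1.5, np.float64(-9.0)), (3.5, np.float64(9.0)), (15.0, np.float64(-4.0)), (16.5, np.float64(4.0)), (28.0, np.float64(-5.0)), (52.0, np.float64(-4.0)), (53.5, np.float64(6.0)), (56.5, np.float64(-9.0))]
y -72 [(-67.0, np.float64(11.0)), (-41.5, np.float64(-5.0)), (-38.5, np.float64(13.0)), (-10.5, np.float64(8.0)), (1.5, np.float64(-7.0)), (3.5, np.float64(8.0)), (28.5, np.float64(-5.0)), (47.0, n
[... 501 characters left out ...]
-4.0)), (-49.5, np.float64(-6.0)), (-53.5, np.float64(21.0)), (-57.5, np.float64(-26.0)), (-59.0, np.float64(13.0)), (-61.0, np.float64(14.0)), (-78.0, np.float64(-5.0)), (-80.0, np.float64(4.0)), (-91.5, np.float64(-28.0)), (-95.5, np.float64(-12.0)), (-98.5, np.float64(-10.0)), (-105.5, np.float64(6.0))]
x 30 [(14.0, np.float64(58.0)), (-7.5, np.float64(-28.0)), (-12.0, np.float64(13.0)), (-15.0, np.float64(12.0)), (-91.0, np.float64(-17.0)), (-93.0, np.float64(9.0)), (-135.5, np.float64(-12.0))]
x 40 [(14.5, np.float64(58.0)), (-10.0, np.float64(-14.0)), (-18.0, np.float64(16.0)), (-26.0, np.float64(-27.0)), (-30.5, np.float64(17.0)), (-33.5, np.float64(19.0)), (-91.0, np.float64(-19.0))]
```

View pics/rec_w5.png

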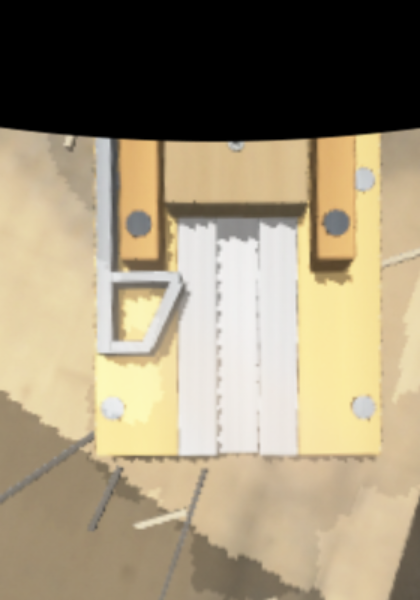

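The rectified view shows the bed, the slot between columns 218 and 258 (13.5 mm wide, as given) and the catch nose at (180,290). The edges are offset only because I used the later pose reading. That reading also jumped about 11 mm, so I read again and take a new picture paired with its own pose.

```bash
python3 - <<'E'
from bench import arm
s=arm.sense();import numpy as np;print(s['t'],np.array(s['ee_pos']).round(4),np.array(s['ft_force']).round(1),np.array(s['dq']).round(2))
E
python3 jg.py w6 new
```

```text
9.9667 [ 0.6189 -0.0532  0.0887] [ 2.8  9.4 -1.6] [ 0.01 -0.02 -0.04  0.05 -0.01 -0.01  0.14]
9.9667 [ 0.6189 -0.0532  0.0887] ang 21.86 0.5048723271870471 [ 2.8  9.4 -1.6]
y -95 [(-45.0, np.float64(23.0)), (-17.0, np.float64(5.0)), (-5.0, np.float64(-16.0)), (-3.0, np.float64(14.0)), (22.0, np.float64(-4.0)), (50.0, np.float64(-8.0)), (68.5, np.float64(-14.0))]
y -88 [(-53.5, np.float64(9.0)), (-44.5, np.float64(4.0)), (-36.0, np.float64(7.0)), (-17.0, np.float64(7.0)), (-5.0, np.float64(-15.0)), (-3.0, np.float64(15.0)), (9.0, np.float64(-8.0)), (10.5, np.float64(7.0)), (22.5, np.float64(-5.0)), (24.0, np.float64(4.0)), (50.5, np.float64(-7.0))]
y -80 [(-65.5, np.float64(8.0)), (-59.5, np.float64(4.0)), (-44.5, np.float64(9.0)), (-16.5, np.float64(16.0)), (-5.0, np.float64(-10.0)), (-3.0, np.float64(10.0)), (9.0, np.float64(-6.0)), (22.0, np.float64(-6.0)), (23.5, np.float64(7.0)), (41.0, np.float64(-4.0)), (50.0, np.float64(-10.0))]
y -72 [(-45.0, np.float64(9.0)), (-18.0, np.float64(-7.0)), (-16.5, np.float64(6.0)), (-4.5, np.float64(-9.0)), (-2.5, np.float64(9.0)), (50.5, np.flo
[... 432 characters left out ...]
, (-43.0, np.float64(-33.0)), (-48.0, np.float64(13.0)), (-66.5, np.float64(-29.0)), (-68.0, np.float64(13.0)), (-70.0, np.float64(15.0)), (-100.0, np.float64(-18.0)), (-102.5, np.float64(-9.0)), (-122.0, np.float64(16.0)), (-124.0, np.float64(-17.0))]
x 30 [(14.0, np.float64(43.0)), (-21.0, np.float64(-4.0)), (-25.5, np.float64(5.0)), (-36.0, np.float64(-19.0)), (-40.0, np.float64(23.0)), (-43.0, np.float64(19.0)), (-100.0, np.float64(-17.0)), (-137.5, np.float64(-10.0))]
x 40 [(14.5, np.float64(58.0)), (-21.0, np.float64(-7.0)), (-27.5, np.float64(7.0)), (-35.5, np.float64(-17.0)), (-39.0, np.float64(11.0)), (-42.5, np.float64(15.0)), (-81.0, np.float64(-5.0)), (-100.5, np.float64(-16.0))]
```

```bash
python3 jg.py w7 new | grep -v "x -\|y -72\|y -95"
python3 - <<'E'
from bench import arm
import numpy as np
s=arm.sense();print(s['t'],np.array(s['ee_pos']).round(4),np.array(s['ft_force']).round(1),np.array(s['dq']).round(2),np.array(s['eef_rot']).round(3).tolist())
E
```

```text
10.0167 [ 0.6174 -0.0564  0.0884] ang 21.93 0.5080077701931578 [-0.1  1.1 -2.6]
y -88 [(-54.0, np.float64(11.0)), (-44.5, np.float64(5.0)), (-16.5, np.float64(7.0)), (-4.5, np.float64(-13.0)), (-3.0, np.float64(11.0)), (22.0, np.float64(-4.0)), (23.5, np.float64(4.0)), (47.5, np.float64(4.0)), (50.0, np.float64(-9.0))]
y -80 [(-66.5, np.float64(14.0)), (-44.5, np.float64(6.0)), (-18.0, np.float64(-6.0)), (-16.5, np.float64(10.0)), (-4.5, np.float64(-10.0)), (-3.0, np.float64(10.0)), (50.0, np.float64(-10.0))]
x 30 [(11.5, np.float64(42.0)), (-25.0, np.float64(5.0)), (-36.0, np.float64(-16.0)), (-40.0, np.float64(22.0)), (-43.0, np.float64(17.0)), (-100.5, np.float64(-18.0)), (-102.5, np.float64(7.0))]
x 40 [(12.0, np.float64(56.0)), (-20.5, np.float64(-7.0)), (-27.5, np.float64(8.0)), (-35.5, np.float64(-22.0)), (-38.0, np.float64(12.0)), (-43.0, np.float64(12.0)), (-100.5, np.float64(-18.0))]
10.0667 [ 0.616  -0.061   0.0886] [-0.1 -0.4 -1.3] [ 0.05 -0.02  0.07  0.04  0.03 -0.    0.02] [[-0.37, 0.929, -0.002], [0.929, 0.37, 0.001], [0.002, -0.002, -1.0]]
```

A brief nudge pushed the arm, and it is settling back. Both rectified views agree that the slot's middle line lies 2.7 mm to +x of my first estimate, with the angle and the mouth's y confirmed. I go partway down in front of the mouth.

Call:
move_arm:
  steps: [0.01,0.005,0.02,0,0.02,0.005,0.05,0,0.036,0.005,0.08,0,0.036,0.005,0.11,0,0.036,0.005,0.135,0,0.036,0.005,0.149,0,0.036,0.005,0.149,0,0.036,0.005,0.149,0]

```text
t: 10.73
ee_pos: [0.6118, -0.0531, 0.0307]
eef_rot: [[-0.361, 0.932, -0.001], [0.932, 0.361, -0.0], [-0.0, -0.001, -1.0]]
ft_force: [0.0, 0.4, -0.6]
grip_width: 0.507
grasp_force: 61.4
```

```bash
cat > st.py <<'E'
from bench import arm
import numpy as np
s=arm.sense();p=np.array(s['ee_pos']);R=np.array(s['eef_rot']);f=np.array(s['ft_force'])
a=np.radians(111.25);y=np.array([np.cos(a),np.sin(a),0]);x=np.array([y[1],-y[0],0]);m=np.array([.596,-.0093,0])
print('t',s['t'],'tcp jig mm: x %.1f y %.1f z %.1f'%(1e3*(p-m)@x,1e3*(p-m)@y-100,1e3*p[2]),'ang err %.2f'%(np.degrees(np.arctan2(R[1,1],R[0,1]))-21.25),'tilt',R[:2,2].round(3),'F jig',(f@x).round(1),(f@y).round(1),f[2].round(1),'grip',round(s['grip_width'],3))
E
python3 st.py; python3 jg.py w8 new | grep -v "x -\|y -72\|y -95"
```

```text
t 10.7333 tcp jig mm: x -1.2 y -146.5 z 30.7 ang err -0.08 tilt [-0.001 -0.   ] F jig 0.2 0.4 -0.6 grip 0.507
10.7333 [ 0.6118 -0.0531  0.0307] ang 21.17 0.5068123457154652 [ 0.   0.4 -0.6]
y -88 [(-49.5, np.float64(-6.0)), (-45.0, np.float64(28.0)), (-36.0, np.float64(4.0)), (-16.5, np.float64(5.0)), (-4.5, np.float64(-15.0)), (-3.0, np.float64(15.0)), (9.0, np.float64(-8.0)), (10.5, np.float64(8.0)), (22.0, np.float64(-6.0)), (23.5, np.float64(5.0)), (41.0, np.float64(-4.0)), (47.5, np.float64(6.0)), (50.0, np.float64(-8.0)), (68.5, np.float64(-27.0))]
y -80 [(-50.0, np.float64(12.0)), (-44.5, np.float64(10.0)), (-18.0, np.float64(-10.0)), (-16.5, np.float64(14.0)), (-4.5, np.float64(-10.0)), (-3.0, np.float64(10.0)), (9.0, np.float64(-7.0)), (10.5, np.float64(7.0)), (22.0, np.float64(-4.0)), (23.5, np.float64(4.0)), (47.5, np.float64(4.0)), (50.0, np.float64(-7.0)), (51.5, np.float64(5.0))]
x 30 [(-5.5, np.float64(33.0)), (-35.0, np.float64(-10.0)), (-40.0, np.float64(24.0)), (-43.5, np.float64(18.0)), (-100.0, np.float64(-14.0)), (-132.5, np.float64(-15.0))]
x 40 [(-4.5, np.float64(59.0)), (-19.0, np.float64(-15.0)), (-27.0, np.float64(15.0)), (-35.0, np.float64(-29.0)), (-38.0, np.float64(15.0)), (-41.0, np.float64(-7.0)), (-43.0, np.float64(17.0)), (-81.5, np.float64(-6.0)), (-100.5, np.float64(-14.0)), (-138.0, np.float64(-17.0))]
```

```bash
python3 - <<'E'
from h import *
im=cv2.imread('pics/w8.png');i=arm.camera_info('wrist');Ti=np.linalg.inv(i['T_tool_cam']);K=i['K']
X,Y=np.meshgrid(np.arange(35,-25,-.5)/1e3,np.arange(-40,40,.5)/1e3,indexing='ij')
P=np.stack([X,Y,np.full_like(X,-.040)],-1);c=P@Ti[:3,:3].T+Ti[:3,3];r=np.hypot(c[...,0],c[...,1]);th=np.arctan2(r,c[...,2])
uv=(K[:2,2]+K[0,0]*(th/r)[...,None]*c[...,:2]).astype(np.float32);rec=cv2.remap(im,uv,None,cv2.INTER_LINEAR)
g=cv2.cvtColor(rec,cv2.COLOR_BGR2HSV)[...,1].astype(float)
for xb in (21,18,14):
    r0=int((35-xb)/.5);p=g[r0-2:r0+3].mean(0);d=np.gradient(p);print(xb,[(round(-40+j*.5,1),round(d[j])) for j in range(2,len(d)-2) if abs(d[j])>8 and abs(d[j])==max(abs(d[j-2:j+3]))])
p=g[:,70:90].mean(1);d=np.gradient(p);print('front',[(35-j*.5,round(d[j])) for j in range(2,len(d)-2) if abs(d[j])>8 and abs(d[j])==max(abs(d[j-2:j+3]))])
E
python3 st.py
```

```text
21 [(-22.0, 22), (22.0, -23)]
18 [(-22.0, 22), (22.0, -25)]
14 [(-27.0, -15), (-22.0, 39), (-2.0, -11), (2.5, 9), (22.5, -35), (27.0, 12), (34.5, -14)]
front [(32.0, -27), (29.0, 51), (13.0, -25), (5.0, 26), (-10.5, -26), (-19.0, 26)]
t 10.7833 tcp jig mm: x -0.7 y -146.6 z 31.3 ang err -0.07 tilt [ 0. -0.] F jig 0.0 -0.7 -1.6 grip 0.507
```

Call:
move_arm:
  steps: [0,0.003,0.02,0,0,0.003,0.04,0,0,0.003,0.055,0,0,0.003,0.063,0,0,0.003,0.066,0,0,0.003,0.066,0,0,0.003,0.066,0,0,0.003,0.066,0]

```text
t: 11.45
ee_pos: [0.6133, -0.052, 0.0049]
eef_rot: [[-0.362, 0.932, 0.001], [0.932, 0.362, -0.0], [-0.0, 0.0, -1.0]]
ft_force: [0.6, 0.2, -2.0]
grip_width: 0.507
grasp_force: 61.4
```

```bash
python3 st.py
```

```text
t 11.45 tcp jig mm: x 0.7 y -146.0 z 4.9 ang err -0.02 tilt [ 0.001 -0.   ] F jig 0.6 -0.0 -2.0 grip 0.507
```

Call:
move_arm:
  steps: [0.012,0,0,0,0.024,0,0,0,0.036,0,0,0,0.048,0,0,0,0.057,0,0,0,0.066,0,0,0,0.075,0,0,0,0.075,0,0,0]

```text
t: 12.12
ee_pos: [0.602, -0.0227, 0.0045]
eef_rot: [[-0.363, 0.932, -0.0], [0.932, 0.363, 0.0], [0.001, -0.0, -1.0]]
ft_force: [-0.1, 0.4, -0.9]
grip_width: 0.505
grasp_force: 61.4
```

```bash
python3 st.py
```

```text
t 12.1167 tcp jig mm: x 0.7 y -114.7 z 4.5 ang err 0.05 tilt [-0.  0.] F jig 0.1 0.4 -0.9 grip 0.505
```

Call:
move_arm:
  steps: [0.01,0,0,0,0.02,0,0,0,0.03,0,0,0,0.04,0,0,0,0.05,0,0,0,0.06,0,0,0,0.07,0,0,0,0.07,0,0,0]

```text
t: 12.78
ee_pos: [0.5918, 0.0036, 0.0045]
eef_rot: [[-0.363, 0.932, -0.0], [0.932, 0.363, 0.001], [0.001, -0.0, -1.0]]
ft_force: [0.2, 0.8, -1.0]
grip_width: 0.507
grasp_force: 61.4
```

```bash
python3 st.py
```

```text
t 12.7833 tcp jig mm: x 0.7 y -86.5 z 4.5 ang err 0.05 tilt [-0.     0.001] F jig 0.5 0.6 -1.0 grip 0.507
```

Call:
move_arm:
  steps: [0,0,0,0,0,0,0,0,0,0,0,0,0,0,0,0,0,0,-0.02,0,0,0,-0.06,0,0,0,-0.11,0,0,0,-0.15,0]
  grip: 0.75

```text
t: 13.45
ee_pos: [0.5924, 0.0018, 0.0663]
eef_rot: [[-0.362, 0.932, 0.001], [0.932, 0.362, -0.0], [-0.0, 0.0, -1.0]]
ft_force: [-0.7, -0.6, 0.1]
grip_width: 0.75
grasp_force: 0.0
```

Call:
move_arm:
  steps: [-0.03,0,0,0,-0.06,0,0,0,-0.09,0,0,0,-0.125,0,0,0,-0.13,0,0,0,-0.13,0,0,0,-0.13,0,0,0,-0.13,0,0,0]
  grip: 0

```text
t: 14.12
ee_pos: [0.6105, -0.0455, 0.064]
eef_rot: [[-0.363, 0.932, -0.001], [0.932, 0.363, 0.0], [0.001, -0.001, -1.0]]
ft_force: [0.2, 0.8, -0.4]
grip_width: -0.0
grasp_force: 0.0
```

```bash
python3 st.py
python3 - <<'E'
from h import *
s=arm.sense();im=arm.read_camera('wrist');cv2.imwrite('pics/w9.png',im[:,:,::-1])
a=np.radians(111.25);y=np.array([np.cos(a),np.sin(a)]);x=np.array([y[1],-y[0]]);m=np.array([.596,-.0093])
for c in ('wrist','top'):
  if c=='top': arm.read_camera('top')
  for q,z in (('stop_center',.044),('packing_block',.041)):
    for d in arm.cut_out(c,q):
        k=max(cv2.findContours(d['pixels'].astype(np.uint8),0,2)[0],key=cv2.contourArea)[:,0]
        k=cv2.convexHull(k)[:,0]
        P=np.array([(wpw(p,z,s) if c=='wrist' else pw('top',p,z))[:2]-m for p in k]);Q=1e3*np.c_[P@x,P@y]-[0,100]
        print(c,q,round(d['conf'],2),np.round(d['rect']).tolist(),'jig x',Q[:,0].min().round(1),Q[:,0].max().round(1),'y',Q[:,1].min().round(1),Q[:,1].max().round(1))
E
```

```text
t 14.1167 tcp jig mm: x 0.4 y -139.0 z 64.0 ang err 0.02 tilt [-0.001  0.   ] F jig 0.5 0.7 -0.4 grip -0.0
wrist stop_center 0.7 [249.0, 143.0, 68.0, 74.0] jig x -21.6 23.0 y -114.5 -65.1
wrist stop_center 0.65 [10.0, 172.0, 17.0, 154.0] jig x -237.9 -183.8 y -180.4 -42.1
wrist stop_center 0.59 [78.0, 308.0, 52.0, 30.0] jig x -193.4 -127.1 y -261.7 -217.2
wrist packing_block 0.57 [79.0, 215.0, 53.0, 90.0] jig x -171.9 -105.6 y -182.7 -105.4
wrist packing_block 0.56 [250.0, 22.0, 68.0, 45.0] jig x -21.9 22.2 y -25.6 6.7
top stop_center 0.88 [339.0, 208.0, 19.0, 23.0] jig x -204.0 -155.0 y -286.0 -236.4
top stop_center 0.58 [207.0, 183.0, 57.0, 56.0] jig x -50.8 45.2 y -50.9 107.9
top packing_block 0.73 [297.0, 218.0, 25.0, 18.0] jig x -193.8 -128.9 y -191.6 -110.8
top packing_block 0.7 [218.0, 180.0, 22.0, 22.0] jig x -21.8 23.2 y -21.3 27.6
```

The foot is in the slot: the stop measures x 0.7, y -114 to -65 mm with its top at bed height plus 22 mm. The block's rear edge is near y = -24. I go down behind the stop.

Call:
move_arm:
  steps: [0,0,0.03,0,0,0,0.06,0,0,0,0.09,0,0,0,0.11,0,0,0,0.125,0,0,0,0.135,0,0,0,0.135,0,0,0,0.135,0]

```text
t: 15.08
ee_pos: [0.611, -0.0464, 0.0105]
eef_rot: [[-0.362, 0.932, -0.0], [0.932, 0.362, -0.0], [-0.0, -0.0, -1.0]]
ft_force: [0.4, 0.4, 0.5]
grip_width: 0.001
grasp_force: 0.0
```

Call:
move_arm:
  steps: [0.01,0,0,0,0.02,0,0,0,0.03,0,0,0,0.04,0,0,0,0.05,0,0,0,0.06,0,0,0,0.07,0,0,0,0.07,0,0,0]

```text
t: 15.75
ee_pos: [0.6011, -0.0198, 0.0109]
eef_rot: [[-0.363, 0.932, 0.001], [0.932, 0.363, -0.0], [-0.001, 0.001, -1.0]]
ft_force: [1.0, -0.5, 1.4]
grip_width: 0.002
grasp_force: 1.0
```

```bash
python3 st.py
cat > bl.py <<'E'
from h import *
s=arm.sense();im=arm.read_camera('wrist');cv2.imwrite('pics/wl.png',im[:,:,::-1])
a=np.radians(111.25);y=np.array([np.cos(a),np.sin(a)]);x=np.array([y[1],-y[0]]);m=np.array([.596,-.0093])
for q,z in (('stop_center',.044),('packing_block',.041)):
    for d in arm.cut_out('wrist',q):
        k=cv2.convexHull(max(cv2.findContours(d['pixels'].astype(np.uint8),0,2)[0],key=cv2.contourArea))[:,0]
        P=np.array([wpw(p,z,s)[:2]-m for p in k]);Q=1e3*np.c_[P@x,P@y]-[0,100]
        if abs(Q[:,0].mean())<40:print(q,round(d['conf'],2),np.round(d['rect']).tolist(),'jig x',Q[:,0].min().round(1),Q[:,0].max().round(1),'y',Q[:,1].min().round(1),Q[:,1].max().round(1))
E
python3 bl.py
```

```text
t 15.75 tcp jig mm: x 0.9 y -111.6 z 10.9 ang err 0.01 tilt [ 0.001 -0.   ] F jig 0.7 -0.9 1.4 grip 0.002
stop_center 0.68 [252.0, 180.0, 94.0, 101.0] jig x -21.2 23.3 y -100.1 -48.6
packing_block 0.9 [250.0, 36.0, 97.0, 73.0] jig x -21.8 22.5 y -23.6 14.6
```

Call:
move_arm:
  steps: [0.008,0,0,0,0.016,0,0,0,0.024,0,0,0,0.032,0,0,0,0.04,0,0,0,0.048,0,0,0,0.056,0,0,0,0.06,0,0,0]

```text
t: 16.57
ee_pos: [0.592, 0.0032, 0.0105]
eef_rot: [[-0.363, 0.932, -0.0], [0.932, 0.363, 0.0], [0.0, 0.0, -1.0]]
ft_force: [2.8, -2.3, 0.5]
grip_width: -0.0
grasp_force: 1.3
```

```bash
python3 st.py; python3 bl.py
```

```text
t 16.5667 tcp jig mm: x 0.7 y -86.9 z 10.5 ang err 0.02 tilt [-0.  0.] F jig 1.8 -3.2 0.5 grip -0.0
stop_center 0.91 [252.0, 179.0, 97.0, 103.0] jig x -21.2 23.6 y -74.8 -23.5
packing_block 0.77 [251.0, 71.0, 95.0, 102.0] jig x -21.9 22.5 y -21.2 28.5
packing_block 0.19 [253.0, 181.0, 92.0, 102.0] jig x -21.7 24.1 y -76.2 -24.2
```

Call:
move_arm:
  steps: [0.008,0,0,0,0.016,0,0,0,0.024,0,0,0,0.032,0,0,0,0.04,0,0,0,0.048,0,0,0,0.056,0,0,0,0.058,0,0,0]

```text
t: 17.38
ee_pos: [0.5834, 0.0246, 0.0105]
eef_rot: [[-0.363, 0.932, -0.0], [0.932, 0.363, 0.0], [0.0, -0.0, -1.0]]
ft_force: [0.9, -3.3, 0.6]
grip_width: -0.001
grasp_force: 1.8
```

```bash
python3 st.py; python3 bl.py
```

```text
t 17.3833 tcp jig mm: x 0.6 y -63.8 z 10.5 ang err 0.03 tilt [-0.  0.] F jig -0.4 -3.4 0.6 grip -0.001
stop_center 0.9 [252.0, 181.0, 97.0, 100.0] jig x -21.3 24.2 y -52.2 -1.6
packing_block 0.89 [249.0, 98.0, 95.0, 66.0] jig x -22.2 22.5 y -2.3 27.9
```

Call:
move_arm:
  steps: [0.003,0,0,0,0.006,0,0,0,0.009,0,0,0,0.012,0,0,0,0.015,0,0,0,0.018,0,0,0,0.02,0,0,0,0.02,0,0,0]

```text
t: 18.2
ee_pos: [0.5807, 0.0315, 0.0106]
eef_rot: [[-0.362, 0.932, -0.0], [0.932, 0.362, 0.0], [0.0, -0.0, -1.0]]
ft_force: [0.9, -2.1, 0.1]
grip_width: -0.001
grasp_force: 1.2
```

```bash
python3 st.py; python3 bl.py
```

```text
t 18.2 tcp jig mm: x 0.5 y -56.4 z 10.6 ang err -0.01 tilt [-0.  0.] F jig 0.1 -2.3 0.1 grip -0.001
stop_center 0.93 [252.0, 183.0, 94.0, 99.0] jig x -21.0 23.8 y -44.3 5.3
packing_block 0.84 [250.0, 65.0, 94.0, 129.0] jig x -22.2 22.0 y 5.0 27.5
```

Call:
move_arm:
  steps: [0.001,0,0,0,0.002,0,0,0,0.003,0,0,0,0.004,0,0,0,0.005,0,0,0,0.006,0,0,0,0.007,0,0,0,0.008,0,0,0]

```text
t: 19.02
ee_pos: [0.5792, 0.0352, 0.0104]
eef_rot: [[-0.363, 0.932, -0.001], [0.932, 0.363, 0.001], [0.001, -0.0, -1.0]]
ft_force: [0.1, -0.7, -0.6]
grip_width: 0.0
grasp_force: 0.4
```

Call:
move_arm:
  steps: [0.001,0,0,0,0.002,0,0,0,0.003,0,0,0,0.004,0,0,0,0.004,0,0,0,0.004,0,0,0,0.004,0,0,0,0.004,0,0,0]

```text
t: 19.68
ee_pos: [0.5791, 0.0357, 0.0106]
eef_rot: [[-0.362, 0.932, -0.0], [0.932, 0.362, -0.0], [-0.0, -0.0, -1.0]]
ft_force: [1.5, -1.6, 0.3]
grip_width: -0.002
grasp_force: 0.8
```

```bash
python3 st.py; python3 bl.py
```

```text
t 19.6833 tcp jig mm: x 0.5 y -51.9 z 10.6 ang err -0.02 tilt [-0. -0.] F jig 0.8 -2.0 0.3 grip -0.002
stop_center 0.65 [247.0, 139.0, 194.0, 279.0] jig x -46.7 42.9 y -69.8 75.0
packing_block 0.59 [250.0, 65.0, 91.0, 131.0] jig x -21.4 22.6 y 9.5 27.4
```

Call:
move_arm:
  steps: [0.001,0,0,0,0.002,0,0,0,0.003,0,0,0,0.004,0,0,0,0.005,0,0,0,0.005,0,0,0,0.005,0,0,0,0.005,0,0,0]

```text
t: 20.5
ee_pos: [0.579, 0.0358, 0.011]
eef_rot: [[-0.361, 0.933, 0.001], [0.933, 0.361, -0.002], [-0.002, 0.001, -1.0]]
ft_force: [2.6, -6.9, -1.5]
grip_width: -0.001
grasp_force: 3.5
```

```bash
python3 st.py; python3 bl.py
```

```text
t 20.5 tcp jig mm: x 0.5 y -51.8 z 11.0 ang err -0.11 tilt [ 0.001 -0.002] F jig -0.0 -7.4 -1.5 grip -0.001
stop_center 0.96 [252.0, 182.0, 92.0, 98.0] jig x -21.3 23.6 y -39.8 10.3
packing_block 0.96 [250.0, 66.0, 100.0, 132.0] jig x -21.5 22.7 y 9.7 27.6
```

Call:
move_arm:
  steps: [0.001,0,0,0,0.002,0,0,0,0.003,0,0,0,0.004,0,0,0,0.005,0,0,0,0.005,0,0,0,0.005,0,0,0,0.005,0,0,0]

```text
t: 21.32
ee_pos: [0.579, 0.0359, 0.0113]
eef_rot: [[-0.359, 0.933, 0.003], [0.933, 0.359, -0.003], [-0.004, 0.001, -1.0]]
ft_force: [3.9, -10.4, 2.0]
grip_width: -0.001
grasp_force: 5.6
```

```bash
python3 st.py
```

```text
t 21.3167 tcp jig mm: x 0.6 y -51.7 z 11.3 ang err -0.19 tilt [ 0.003 -0.003] F jig -0.1 -11.1 2.0 grip -0.001
```

It is hard against the end stop at 11 N with no more travel. I back off, lift and check the catch.

Call:
move_arm:
  steps: [-0.02,0,0,0,-0.05,0,0,0,-0.08,0,0,0,-0.1,0,0,0,-0.1,0,-0.06,0,-0.1,0,-0.12,0,-0.1,0,-0.18,0,-0.1,0,-0.22,0]

```text
t: 21.98
ee_pos: [0.5929, 0.0013, 0.1008]
eef_rot: [[-0.361, 0.932, 0.002], [0.932, 0.361, 0.0], [-0.0, 0.002, -1.0]]
ft_force: [0.5, -1.0, 0.1]
grip_width: -0.003
grasp_force: 0.0
```

Call:
move_arm:
  steps: [0,0,-0.02,0,0,0,-0.04,0,0,0,-0.05,0,0,0,-0.05,0,0,0,-0.05,0,0,0,-0.05,0,0,0,-0.05,0,0,0,-0.05,0]

```text
t: 22.65
ee_pos: [0.5917, 0.0022, 0.1179]
eef_rot: [[-0.362, 0.932, -0.001], [0.932, 0.362, -0.0], [0.0, -0.001, -1.0]]
ft_force: [0.1, -0.0, -0.3]
grip_width: 0.0
grasp_force: 0.0
```

```bash
python3 st.py; python3 bl.py
python3 - <<'E'
# catch nose seen in the plane of the catch's top (z=.040) in the jig frame
from h import *
s=arm.sense();im=cv2.imread('pics/wl.png');i=arm.camera_info('wrist');T=np.eye(4);T[:3,:3]=np.array(s['eef_rot']);T[:3,3]=s['ee_pos'];Ti=np.linalg.inv(T@i['T_tool_cam']);K=i['K']
a=np.radians(111.25);y=np.array([np.cos(a),np.sin(a),0]);x=np.array([y[1],-y[0],0]);m=np.array([.596,-.0093,0])
X,Y=np.meshgrid(np.arange(-55,0,1)/1e3,np.arange(-34,-74,-1)/1e3)
P=m+X[...,None]*x+(Y[...,None]+.1)*y;P[...,2]=.04
c=P@Ti[:3,:3].T+Ti[:3,3];r=np.hypot(c[...,0],c[...,1]);th=np.arctan2(r,c[...,2])
uv=(K[:2,2]+K[0,0]*(th/r)[...,None]*c[...,:2]).astype(np.float32);h=cv2.cvtColor(cv2.remap(im,uv,None,1),cv2.COLOR_BGR2HSV)
for k,row in enumerate(h[...,1]):
    if k%2==0:print(-34-k,''.join('#' if v<45 else '+' if v<80 else '.' for v in row))
E
```

```text
t 22.65 tcp jig mm: x 0.2 y -87.7 z 117.9 ang err -0.02 tilt [-0.001 -0.   ] F jig 0.0 -0.0 -0.3 grip 0.0
stop_center 0.67 [252.0, 108.0, 58.0, 58.0] jig x -21.3 24.1 y -41.2 9.3
packing_block 0.72 [252.0, 38.0, 54.0, 77.0] jig x -21.5 22.7 y 9.7 27.5
-34 +++++++++++.+######....................................
-36 ++++++++++++#######....................................
-38 +++++++++++.+######....................................
-40 +++++++++++.+######+...................................
-42 +++++++++++.+##########################################
-44 +++++++++++.+##########################################
-46 +++++++++++.+######+......+........####################
-48 +++++++++++.+######....+++++......#####################
-50 +++++++++++.+#####+...++++++.....######################
-52 +++++++++++.#######....+++++....#######################
-54 ++++++++++++######+...++++++..+#####.##################
-56 ++++++++++++######+...........#####..##################
-58 +++++++++++.######+..........#####...##################
-60 +++++++++++.######+.........#####....##################
-62 +++++++++++.+###################.....##################
-64 +++++++++++.+##################......##################
-66 +++++++++++.+#################.......##################
-68 +++++++++++..........................##################
-70 +++++++++++..........................##################
-72 +++++++++++..........................##################
```

The catch is shut: its arm runs parallel to the slot, its face is at y ≈ -42 and its slope ends at x ≈ -26. The stop measures home, with the block at the end stop.

```bash
python3 -c "
from bench import arm
print(arm.finish_job())"
```

```text
the job is handed in; nothing more can be done
None
```

The job is handed in at about 23 s of the 54 s: by my last measurement the back stop is home in the slot, the block is against the end stop and the catch is shut behind it; the hand-in call gave no verdict.

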